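# Clamp the egg-cup die with a quick-thread knob

## Robot

A 6-joint arm with a two-finger parallel gripper is mounted at the origin on the work surface. World frame = base frame: x ahead of the robot, y to its left, z up, the work surface at z = 0. Lengths are in m, angles in degrees, forces in N, time in s.
With the tool pointing down it reaches from about 0.4 to 0.825 m from the base axis. Payload 7 kg.
Tool frame: the origin (TCP) lies midway between the tips of the shut fingers; the grasp point (between the pads) lies 19 mm behind it; x points along the fingers, z is the direction in which the jaws open and shut, and the axes are right-handed (so a half turn about x gives the same grasp; the last joint's range is limited). The gripper opens to 88 mm and grips with 3 to 60 N. Pads are 19 mm wide; open, the fingers measure 130 mm over their backs; the gripper's body (78 mm by 193 mm) begins 47 mm behind the grasp point.
Start: joints at [81.48, 20.546, 0.682, 0, -70.136, -16.507], TCP at [0.286, 0.612, 0.227] pointing down, gripper open.
Joint ranges: [-176.03, 176.03], [-82.01, 121.73], [-58.28, 71.71], [-173.87, 95.51], [-174.79, -0.11], [-173.66, 173.66]. Speed limits (degrees/s): [136.94, 136.94, 172.46, 180, 180, 180].

## Interface

Orientations are given as [roll, pitch, yaw] about the fixed x, y, z axes, in that order (R = Rz(yaw) Ry(pitch) Rx(roll)).
In Python, from plant import ctrl gives the robot as it stands. The module is installed in compiled form; this text tells all that it offers.
- The arm moves only by the tool servo_tool, never from a script. Its argument "deltas" is a list of rows, each a list of 3 entries, a list of its own where there are three numbers: the turn, a rotation vector about the tool's x, y, z in degrees, then the shift along the tool's x, y, z in cm, then the finger opening in cm, from 0 to 8.76. A call has 1 to 5 rows; each row is the pose to reach, as a shift and turn from the pose measured when the call began, along the tool's axes at that moment; what a row does not reach only later rows make up. A row lasts 1/10 s, in which the tool goes at most 50 mm and 8.59 degrees, less where a joint would pass 70% of its speed; a pose out of reach is approached as far as the arm can. A call with a gripper value outside its range is refused whole. The fingers move at their own pace and stop on an object; the grip force is fixed at half the most. Time passes only in rows, so rows that repeat a pose let the fingers close. It gives the time, the measured TCP pose, the force and the opening at its end, in the units of the state.
- ctrl.get_obs(): the state, without advancing time (a new reading comes with each control period).
- ctrl.snapshot(name): name is "side" or "top"; returns a dict with "image" (480x640x3 uint8, red, green, blue), "vertical_fov" (degrees; the focal length in pixels is half the picture's height over the tangent of half this angle, whatever the lens; pixels are square), "cx", "cy" (the principal point, pixels), "rvec" (rotation vector, rad) and "tvec" (3), from world to camera coordinates, as OpenCV has them. Camera axes: x right, y down, z forward; pixel columns grow to the right and rows downward; lengths in m; the calibration is good to about 2 mm. A picture is of the moment at which its call begins. There is no depth.
- ctrl.close_job(): hands the job in, once; it reports no verdict.
The state is a dict: "clock": time; "joint_pos": joint angles; "qvel": joint speeds; "tau": joint torques, N m; "tool_pos": TCP position; "orientation": TCP orientation; "force": force on the tool from outside, world axes, zero at the start; "moment": the same for the moment, N m; "opening": finger opening in m.
Only numpy, scipy, OpenCV 4.12 (cv2) and the standard library are available. Lean on these libraries where they do the work, as an engineer would, in place of code of your own. Each camera call takes 0.05 s, during which the arm holds its last target. There are 200 camera calls.

## Task

On the clamp plate, slide the die on its foot fully home against the stop. Then, without lifting the black clamp knob off its stud, ease it backwards (counter-clockwise from above) just until it clicks down into the start of its thread, and turn it forwards (clockwise) until it is fully home with its rim over the die's foot. Feel for the thread and never force the knob, let go of everything, and leave the other things on the bench alone.

Things in the scene. Friction and masses are not known exactly. Their poses are not given: they have to be found in the camera images.
- clamp: fixed steel clamp plate, 8 mm thick, spans x -150 to 66 and y -128 to 42 mm. Origin on the bench surface under the stud's axis; x points along the slideway to the stop, y left, z up. The slideway runs between an outer rail (10 mm above the plate, inner face at y = -115.5 mm) and an inner rail (8 mm above the plate, face at y = -24.5 mm)
- clamp_home (a point): point on the plate's top (8 mm above the bench) where the die's origin lies when the die is fully home, x = -8, y = -78 mm in the clamp's frame; same axes as the clamp. The stop ahead is a bar 16 mm wide and 15 mm above the plate, its face at clamp x = +46 mm, 54 mm ahead of this point
- die: steel die: upright round post on an aluminium foot that lies in the slideway with 1.5 mm play to each rail. Origin on the foot's underside under the post's axis; x points to the stop, z up. The foot spans x -54 to +54 mm and y -36 to +52 mm, 8 mm thick, but 15 mm thick in front of x = +36 mm. Fully home its front touches the stop. About 0.45 kg, slides easily, starts 40 to 70 mm short of home
- die_post (a point): point on the axis of the die's post, 36 mm above the die's origin, a good height to grip. The post is 30 mm in diameter, straight from 8 to 44 mm above the die's origin, then domed up to 55 mm
- stud: fixed upright steel stud with a coarse greased three-start thread, 36 mm across, hidden inside the knob. Origin on the plate's top (8 mm above the bench) on the stud's axis, z up. Where the thread starts lie is known only by feel. More than 36 N between knob and stud (0.3 N m of twist is already near that) counts as forcing it
- knob: loose black plastic clamp knob, about 0.16 kg, standing on the stud's thread ends, not started. Origin on the axis at the underside of its round rim (72 mm across, 4 mm thick), z up. A cap 49 mm across reaches to 30 mm above the origin, the grip bar from 30 to 68 mm. It can rise, fall and turn on the stud, with 1 mm sideways play
- knob_grip (a point): point on the knob's axis 56 mm above the knob's origin, inside the upright flat-sided grip bar: bar 50 mm long along x, 14 mm thick along y, its top 12 mm above this point. Gripped loosely (2 to 4 mm play) the bar can be turned while the knob rises and falls by itself; held tightly, the hand must follow it up and down
- knob_rim (a point): same point as the knob's origin. Its height above the stud's origin: 19.5 mm unstarted; turned backwards it climbs some 1.5 mm, then after 30 to 85 degrees drops by its own weight to 13.5 mm (the click), unless held up. Backwards from there lies a solid stop within 20 degrees. While it is at 13.5 mm or lower the die's foot cannot pass under the rim
- stud_axis (a point): same point as the stud's origin. After the click the knob turned forwards sinks with the thread and meets a solid stop 70 to 100 degrees on, fully home, with the knob's origin 9.5 mm above this point. Turned forwards before the click it only jams against a solid stop
- cup: bystander, to be left alone: one white plastic egg cup insert, 52 mm across its rim, 31 mm high; origin under its centre
- cup_stack: bystander, to be left alone: stack of white egg cup inserts, 52 mm across, about 76 mm high; origin under its centre
- tray_corner: bystander, to be left alone: yellow plastic tray corner, 120 x 120 mm, 45 mm high; origin under its centre
- punch_die: bystander, to be left alone: plain turned steel punch die without a foot plate, 52 mm across, 52 mm high; origin under its centre
- gauge_block: bystander, to be left alone: aluminium gauge block 60 x 30 x 20 mm; origin under its centre
- star_knob: bystander, to be left alone: small spare five-lobed star knob lying with its stud up, 48 mm across; origin under its centre
- brush: bystander, to be left alone: bench brush lying on its side; origin under it
Not all that is in view belongs to the job. What is meant by the die is not orange, and is the smaller of those in its own colour.

How it is judged:
By the outcome, as a careful person would: the job done as asked, in the order asked, and still so for the second after the job is handed in, with the robot touching nothing.
It also fails if it takes over 72 s, if anything falls off the work surface, if the arm or the gripper's body presses on something with over 40 N, if the wrist force passes 120 N, or if a joint passes its speed limit or range.

## Working session

There is one attempt and no reset: what is moved stays moved. The work goes in short steps, Python scripts to look and compute and a tool call to move; the robot and the scene stay as the last step left them, time stands still between calls to the robot, and variables do not carry over. Pictures are saved under pics/ and viewed, on a budget of 10 in all, crops included, one or two more only if the job needs it, and the job is handed in when it is done.

Besides the shell and the picture viewer there is one more tool, called after "Request:" by a JSON object that holds its "api" and its "payload", one argument or row to a line. servo_tool: Moves the arm, as the interface text tells. Its arguments: {"type":"object","properties":{"deltas":{"type":"array","items":{"type":"array"}}},"required":["deltas"]}

```bash
mkdir -p pics
cat > h.py <<'E'
import numpy as np, cv2
from plant import ctrl
from scipy.spatial.transform import Rotation as R
def snap(n,f):
    s=ctrl.snapshot(n); cv2.imwrite('pics/'+f,s['image'][:,:,::-1]); 
    np.savez('pics/'+f+'.npz',**s); return s
def cam(s):
    f=240/np.tan(np.radians(float(s['vertical_fov']))/2)
    K=np.array([[f,0,float(s['cx'])],[0,f,float(s['cy'])],[0,0,1]])
    return K,cv2.Rodrigues(np.array(s['rvec'],float))[0],np.array(s['tvec'],float).ravel()
def at_z(s,u,v,z):
    K,Rm,t=cam(s); d=Rm.T@np.linalg.inv(K)@[u,v,1]; c=-Rm.T@t
    return c+d*(z-c[2])/d[2]
def proj(s,p):
    K,Rm,t=cam(s); q=K@(Rm@np.asarray(p,float)+t); return q[:2]/q[2]
def load(f): return dict(np.load('pics/'+f+'.npz'))
def todo(p):  # world target-> tool-frame shift cm
    o=ctrl.get_obs(); return R.from_euler('xyz',o['orientation'],degrees=True).as_matrix().T@(np.array(p)-o['tool_pos'])*100
E
python3 - <<'E'
from h import *
print(ctrl.get_obs())
for n in('top','side'):
    s=snap(n,n+'1.png'); K,Rm,t=cam(s); print(n,K[0,0],K[:2,2],-Rm.T@t)
E
```

```text
{'clock': 0.0, 'joint_pos': array([ 8.14805288e+01,  2.05923507e+01,  6.34356930e-01, -1.99377818e-02,
       -7.01352434e+01, -1.65083461e+01]), 'qvel': array([-0.06441106, -0.08467571,  0.01425398,  0.02404546,  0.02884969,
       -0.07490454]), 'tau': array([-3.23967433e-04, -5.82719386e+01,  2.93048698e+01,  6.99651048e+00,
        6.95231327e-03, -1.63349623e-04]), 'tool_pos': array([0.28536877, 0.61118035, 0.22561735]), 'orientation': array([   5.14363111,   89.904897  , -109.89097635]), 'force': array([-1.00940653, -0.68477671, -0.31403755]), 'moment': array([-0.00670734, -0.02197049, -0.02924339]), 'opening': 0.08769009991504319}
top 617.2622731657781 [306.93411781 234.00217115] [0.34565454 0.00985726 1.41934669]
side 494.78987773104626 [319.10544989 232.65525305] [0.11326997 0.55092965 0.92625692]
```

View pics/top1.png

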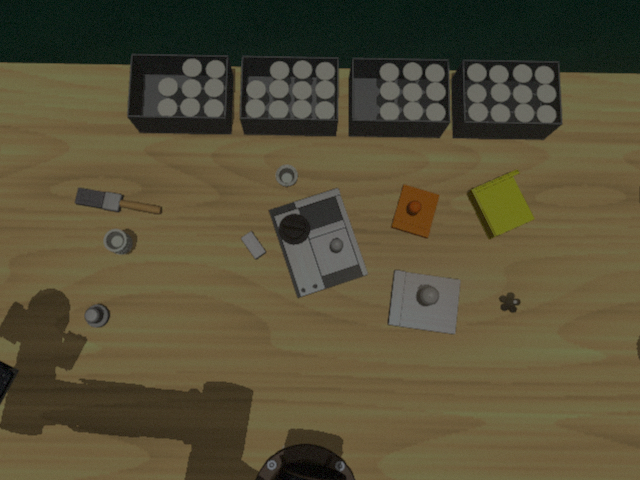

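View pics/side1.png

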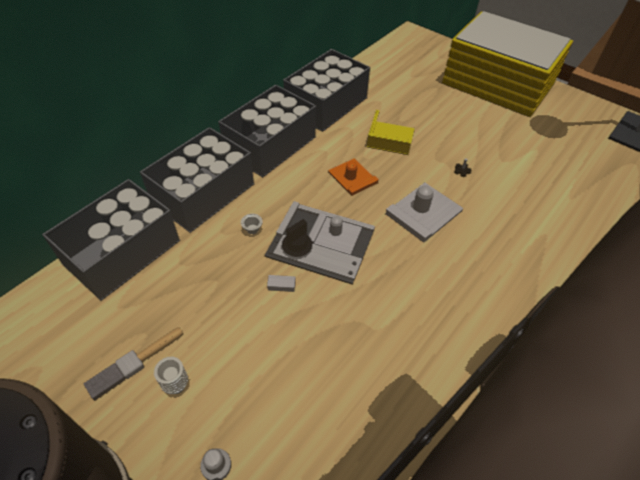

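Run:
```python
from h import *
a=cv2.imread('pics/top1.png')[175:310,255:380]; b=cv2.imread('pics/side1.png')[195:290,255:385]
a=cv2.resize(a,None,fx=4.4,fy=4.4,interpolation=2); 
cv2.imwrite('pics/c1.png',cv2.convertScaleAbs(a,alpha=1.7))
```

```text
(no output)
```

View pics/c1.png

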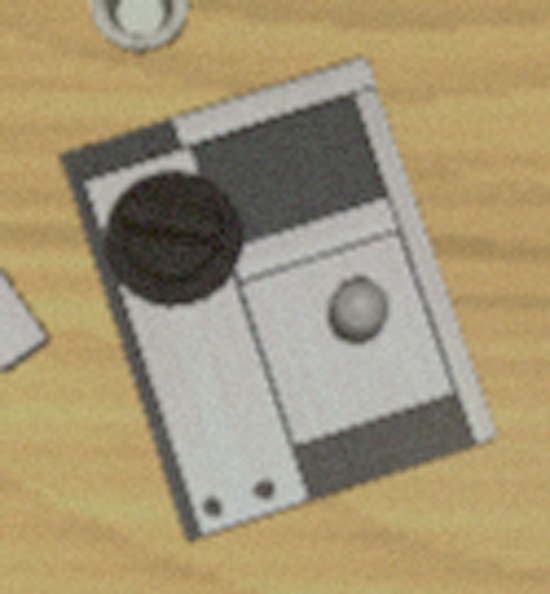

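```bash
cat >> h.py <<'E'
def fitpose(s,obj,img):
    from scipy.optimize import least_squares
    obj=np.array(obj,float)/1000; img=np.array(img,float)
    f=lambda q:(np.array([proj(s,[q[0]+np.cos(q[2])*o[0]-np.sin(q[2])*o[1],q[1]+np.sin(q[2])*o[0]+np.cos(q[2])*o[1],o[2]]) for o in obj])-img).ravel()
    r=least_squares(f,[0.35,0,0]); return r.x,np.round(r.fun.reshape(-1,2),1)
E
python3 - <<'E'
from h import *
s=load('top1.png')
c=lambda p:[(255+p[0]/4.4)-.4,(175+p[1]/4.4)-.4]
obj=[(66,42,8),(-150,42,8),(-150,-128,18),(66,-128,18),(66,-128,18)]
obj=[(66,42,8),(-150,42,8),(-150,-128,18),(66,-128,23)]
img=[c(p) for p in[(62,155),(190,540),(495,437),(370,60)]]
q,r=fitpose(s,obj,img); print(q[:2],np.degrees(q[2]),r)
T=lambda x,y:q[:2]+np.array([[np.cos(q[2]),-np.sin(q[2])],[np.sin(q[2]),np.cos(q[2])]])@[x,y]
pm=at_z(s,*c((359,311)),8e-3+.046); print('post',pm)
d=pm[:2]-q[:2]; print('post in clamp', np.array([[np.cos(q[2]),np.sin(q[2])],[-np.sin(q[2]),np.cos(q[2])]])@d)
print('knob rim', at_z(s,*c((174,238)),.008+.0215)[:2])
a=at_z(s,*c((125,236)),.095);b=at_z(s,*c((225,236)),.095)
print('reach knob',np.hypot(*q[:2]), 'home',T(-8,-78))
a=cv2.imread('pics/top1.png')[200:260,265:325]; a=cv2.resize(a,(600,600),interpolation=2)
b=cv2.imread('pics/side1.png')[195:285,255:385]; b=cv2.resize(b,(800,554),interpolation=2)[:,150:350]
cv2.imwrite('pics/c2.png',np.hstack([cv2.convertScaleAbs(a,alpha=4),cv2.convertScaleAbs(cv2.resize(b,(200,600)),alpha=2)]))
E
```

```text
[0.59154944 0.0332709 ] 18.710443951898263 [[ 0.2 -0.1]
 [-0.8  0.8]
 [ 1.   1. ]
 [-0.4 -1.7]]
post [ 0.5521584  -0.06112951  0.054     ]
post in clamp [-0.06759159 -0.07677544]
knob rim [0.59271952 0.03402092]
reach knob 0.5924843357394081 home [ 18.03561511 -76.41085623]
```

View pics/c2.png

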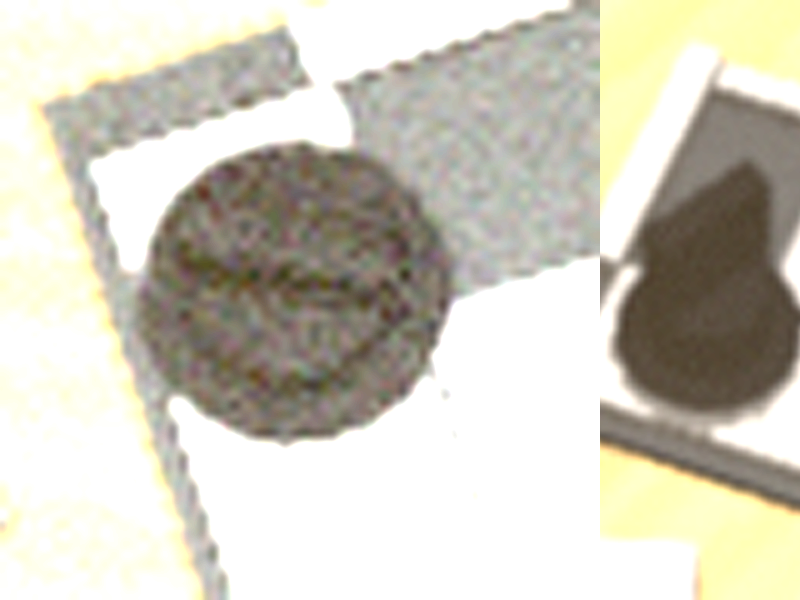

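Request:
{"api": "servo_tool", "payload": {
  "deltas": [
    [[8,0,0],[0.6,3.5,3.3],6],
    [[16,0,0],[1.2,7,6.6],6],
    [[24,0,0],[1.8,10.5,9.9],6],
    [[32,0,0],[2.4,14,13.2],6],
    [[40,0,0],[3,17.5,16.5],6]
  ]
}}

```text
clock: 0.6
tool_pos: [0.3743, 0.3856, 0.1955]
orientation: [43.1, 89.9, -112.2]
force: [1.5, -0.1, -0.2]
opening: 0.0602
```

```bash
cat >> h.py <<'E'
C=np.array([.5915,.0333]); YAW=18.7
def st(target=None,zang=None):
    o=ctrl.get_obs(); M=R.from_euler('xyz',o['orientation'],degrees=True).as_matrix()
    a=np.degrees(np.arctan2(M[1,2],M[0,2]))
    print('t',round(o['clock'],2),'p',np.round(o['tool_pos'],4),'zang',round(a,2),'F',np.round(o['force'],1),'M',np.round(o['moment'],3),'open',round(o['opening'],4),'j6',round(o['joint_pos'][5],1),'tiltx',np.round(M[:,0],3))
    if target is not None: print('shift cm',np.round(todo(target),2))
    if zang is not None: print('turn about tool x', round((a-zang+180)%360-180,2))
E
python3 -c "
from h import *
st((.552,-.0611,.15),-161.3)"
```

```text
t 0.6 p [0.3743 0.3856 0.1955] zang -155.34 F [ 1.5 -0.1 -0.2] M [ 0.066 -0.139  0.024] open 0.0602 j6 -42.1 tiltx [-0.001 -0.002 -1.   ]
shift cm [ 4.62 48.    2.48]
turn about tool x 5.96
```

Request:
{"api": "servo_tool", "payload": {
  "deltas": [
    [[2,0,0],[0.5,4.8,0.25],6],
    [[4,0,0],[1,9.6,0.5],6],
    [[6,0,0],[1.5,14.4,0.75],6],
    [[6,0,0],[2,19.2,1],6],
    [[6,0,0],[2.3,24,1.24],6]
  ]
}}

```text
clock: 1.1
tool_pos: [0.4631, 0.1603, 0.1725]
orientation: [42.7, 89.9, -118.6]
force: [0.8, 0.8, 0.4]
opening: 0.06
```

```bash
python3 -c "
from h import *
st((.552,-.0611,.12),-161.3)"
```

```text
t 1.1 p [0.4631 0.1603 0.1725] zang -161.32 F [0.8 0.8 0.4] M [ 0.137 -0.149 -0.008] open 0.06 j6 -23.5 tiltx [-0.001 -0.002 -1.   ]
shift cm [ 5.29 23.81 -1.34]
turn about tool x -0.02
```

Request:
{"api": "servo_tool", "payload": {
  "deltas": [
    [[0,0,0],[0.5,4.8,-0.27],6],
    [[0,0,0],[1,9.6,-0.54],6],
    [[0,0,0],[1.5,14.4,-0.8],6],
    [[0,0,0],[2.5,19.2,-1.07],6],
    [[0,0,0],[5,23.8,-1.34],6]
  ]
}}

```text
clock: 1.6
tool_pos: [0.553, -0.061, 0.1252]
orientation: [132.9, 89.8, -28.4]
force: [0.5, 0.6, -0.6]
opening: 0.0602
```

```bash
python3 -c "
from h import *
st((.552,-.0611,.03),-161.3)
for n in('top','side'):snap(n,n+'2.png')
a=cv2.imread('pics/top2.png')[150:330,230:410]; b=cv2.imread('pics/side2.png')[160:310,240:390]
cv2.imwrite('pics/c3.png',cv2.convertScaleAbs(np.hstack([cv2.resize(x,(400,400),interpolation=2) for x in(a,b)]),alpha=1.7))
"
```

```text
t 1.6 p [ 0.553  -0.061   0.1252] zang -161.31 F [ 0.5  0.6 -0.6] M [ 0.226 -0.197  0.011] open 0.0602 j6 4.6 tiltx [ 0.003 -0.001 -1.   ]
shift cm [ 9.52 -0.05  0.12]
turn about tool x -0.01
```

View pics/c3.png

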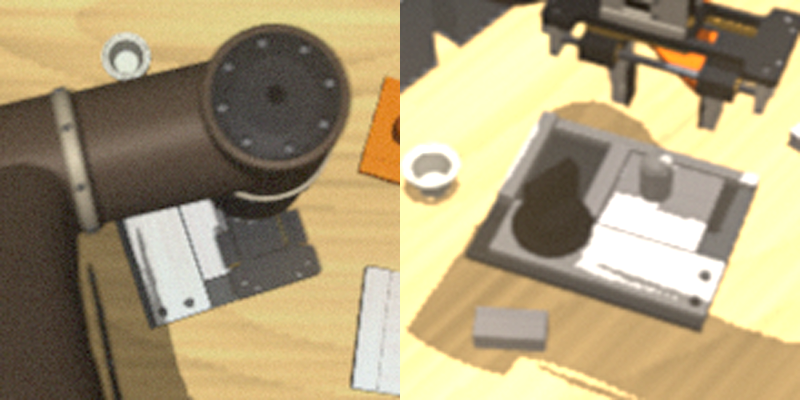

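```bash
python3 -c "
from h import *
s=load('side2.png')
print(proj(s,(.552,-.0611,.05)),proj(s,(.552,-.0611,.063)),'seen dome top 335,218 ; axis mid 335,226')
print(proj(s,(C[0],C[1],.0275)),'seen knob rim 296,246')
"
```

```text
[336.56612635 221.48093297] [336.81239017 217.82440247] seen dome top 335,218 ; axis mid 335,226
[297.2328333  242.95466586] seen knob rim 296,246
```

Request:
{"api": "servo_tool", "payload": {
  "deltas": [
    [[0,0,0],[2,0,0.1],6],
    [[0,0,0],[4,0,0.12],6],
    [[0,0,0],[6,0,0.12],6],
    [[0,0,0],[8,0,0.12],6],
    [[0,0,0],[9.5,0,0.12],6]
  ]
}}

```text
clock: 2.2
tool_pos: [0.5475, -0.0638, 0.0241]
orientation: [1.6, 89.5, -160.1]
force: [-0.8, 0.8, 0.2]
opening: 0.0598
```

```bash
python3 -c "
from h import *
st((.552,-.0611,.029),-161.3)
"
```

```text
t 2.2 p [ 0.5475 -0.0638  0.0241] zang -161.64 F [-0.8  0.8  0.2] M [ 0.04  -0.059  0.023] open 0.0598 j6 4.5 tiltx [-0.008 -0.003 -1.   ]
shift cm [-0.5  -0.12 -0.51]
turn about tool x -0.34
```

Request:
{"api": "servo_tool", "payload": {
  "deltas": [
    [[0,0,0],[-0.5,-0.1,-0.5],6],
    [[0,0,0],[-0.5,-0.1,-0.5],2.5],
    [[0,0,0],[-0.5,-0.1,-0.5],2.5],
    [[0,0,0],[-0.5,-0.1,-0.5],2.5],
    [[0,0,0],[-0.5,-0.1,-0.5],2.5]
  ]
}}

```text
clock: 2.7
tool_pos: [0.5524, -0.0612, 0.0298]
orientation: [2.7, 89.6, -159.0]
force: [2.6, 0.7, 0.2]
opening: 0.0335
```

```bash
python3 -c "
from h import *
st((.552,-.0611,.029),-161.3)
H=C+R.from_euler('z',YAW,degrees=True).as_matrix()[:2,:2]@[-.008,-.078]; print(H)
st((*H,.029))
"
```

```text
t 2.7 p [ 0.5524 -0.0612  0.0298] zang -161.63 F [2.6 0.7 0.2] M [ 0.532 -1.34  -0.004] open 0.0335 j6 4.4 tiltx [-0.007 -0.003 -1.   ]
shift cm [ 0.08 -0.02  0.03]
turn about tool x -0.33
[ 0.60893013 -0.04314731]
t 2.7 p [ 0.5524 -0.0612  0.0298] zang -161.63 F [2.6 0.7 0.2] M [ 0.532 -1.34  -0.004] open 0.0335 j6 4.4 tiltx [-0.007 -0.003 -1.   ]
shift cm [ 0.03  0.07 -5.94]
```

Request:
{"api": "servo_tool", "payload": {
  "deltas": [
    [[0,0,0],[0,0,0],2.5],
    [[0,0,0],[0,0,0],2.5],
    [[0,0,0],[0,0.02,-1],2.5],
    [[0,0,0],[0,0.03,-2.2],2.5],
    [[0,0,0],[0,0.05,-3.4],2.5]
  ]
}}

```text
clock: 3.2
tool_pos: [0.5853, -0.051, 0.0299]
orientation: [4.1, 89.6, -157.6]
force: [-5.4, -0.6, 8.4]
opening: 0.029
```

```bash
python3 -c "
from h import *
st((.6089,-.0431,.029))
"
```

```text
t 3.2 p [ 0.5853 -0.051   0.0299] zang -161.63 F [-5.4 -0.6  8.4] M [-0.11   1.777  0.067] open 0.029 j6 4.2 tiltx [-0.007 -0.003 -1.   ]
shift cm [ 0.07 -0.   -2.48]
```

Request:
{"api": "servo_tool", "payload": {
  "deltas": [
    [[0,0,0],[0,0,-0.6],2.5],
    [[0,0,0],[0,0,-1.1],2.5],
    [[0,0,0],[0,0,-1.6],2.5],
    [[0,0,0],[0,0,-1.9],2.5],
    [[0,0,0],[0,0,-2],2.5]
  ]
}}

```text
clock: 3.7
tool_pos: [0.6043, -0.0444, 0.0299]
orientation: [2.7, 89.5, -159.0]
force: [-6.0, -0.4, 8.7]
opening: 0.0288
```

```bash
python3 -c "
from h import *
st((.6089,-.0431,.029))
"
```

```text
t 3.7 p [ 0.6043 -0.0444  0.0299] zang -161.61 F [-6.  -0.4  8.7] M [0.286 2.229 0.061] open 0.0288 j6 4.0 tiltx [-0.008 -0.003 -1.   ]
shift cm [ 0.08  0.02 -0.48]
```

Request:
{"api": "servo_tool", "payload": {
  "deltas": [
    [[0,0,0],[0,0,-0.1],2.5],
    [[0,0,0],[0,0,-0.2],2.5],
    [[0,0,0],[0,0,-0.3],2.5],
    [[0,0,0],[0,0,-0.4],2.5]
  ]
}}

```text
clock: 4.1
tool_pos: [0.608, -0.0431, 0.0299]
orientation: [1.6, 89.4, -160.0]
force: [-5.2, 0.9, 6.0]
opening: 0.029
```

```bash
python3 -c "
from h import *
st((.6089,-.0431,.029))
"
```

```text
t 4.1 p [ 0.608  -0.0431  0.0299] zang -161.61 F [-5.2  0.9  6. ] M [0.178 1.77  0.125] open 0.029 j6 4.0 tiltx [-0.009 -0.003 -1.   ]
shift cm [ 0.09  0.03 -0.09]
```

Request:
{"api": "servo_tool", "payload": {
  "deltas": [
    [[0,0,0],[0,0,-0.1],2.5],
    [[0,0,0],[0,0,-0.15],2.5],
    [[0,0,0],[0,0,-0.2],2.5]
  ]
}}

```text
clock: 4.4
tool_pos: [0.6099, -0.0424, 0.0299]
orientation: [1.0, 89.4, -160.6]
force: [-4.9, -0.2, 6.4]
opening: 0.029
```

Request:
{"api": "servo_tool", "payload": {
  "deltas": [
    [[0,0,0],[0,0,-0.1],2.5],
    [[0,0,0],[0,0,-0.15],2.5]
  ]
}}

```text
clock: 4.6
tool_pos: [0.6106, -0.0422, 0.0299]
orientation: [0.6, 89.3, -161.0]
force: [-7.9, -1.1, 8.5]
opening: 0.0291
```

Request:
{"api": "servo_tool", "payload": {
  "deltas": [
    [[0,0,0],[0,0,-0.1],2.5],
    [[0,0,0],[0,0,-0.15],2.5]
  ]
}}

```text
clock: 4.8
tool_pos: [0.6106, -0.0423, 0.0299]
orientation: [-0.2, 89.1, -161.9]
force: [-9.7, -1.6, 11.0]
opening: 0.0291
```

Request:
{"api": "servo_tool", "payload": {
  "deltas": [
    [[0,0,0],[0,0,-0.1],2.5],
    [[0,0,0],[0,0,-0.15],2.5]
  ]
}}

```text
clock: 5.0
tool_pos: [0.6106, -0.0422, 0.0299]
orientation: [-1.2, 88.9, -162.8]
force: [-10.5, -1.7, 11.3]
opening: 0.0289
```

Request:
{"api": "servo_tool", "payload": {
  "deltas": [
    [[0,0,0],[0,0,-0.2],2.5],
    [[0,0,0],[0,0,-0.4],2.5]
  ]
}}

```text
clock: 5.2
tool_pos: [0.6106, -0.0423, 0.0296]
orientation: [-2.2, 88.4, -163.9]
force: [-19.0, -5.1, 18.1]
opening: 0.0294
```

Request:
{"api": "servo_tool", "payload": {
  "deltas": [
    [[0,0,0],[0,0,0],2.5],
    [[0,0,0],[0,0,0],2.9],
    [[0,0,0],[0,0,0],4],
    [[0,0,0],[0,0,0],4],
    [[0,0,0],[0,0,0],4]
  ]
}}

```text
clock: 5.7
tool_pos: [0.6112, -0.0421, 0.0294]
orientation: [-2.0, 88.5, -163.7]
force: [0.4, -0.7, 0.5]
opening: 0.0395
```

```bash
python3 -c "
from h import *
st((.6089,-.0431,.13))
"
```

```text
t 5.7 p [ 0.6112 -0.0421  0.0294] zang -161.65 F [ 0.4 -0.7  0.5] M [ 0.092 -0.089  0.028] open 0.0395 j6 4.0 tiltx [-0.025 -0.007 -1.   ]
shift cm [-1.005e+01  1.000e-02  5.200e-01]
```

```bash
cat >> h.py <<'E'
C=np.array([.593,.034])
def go(p,zang):
    o=ctrl.get_obs(); M=R.from_euler('xyz',o['orientation'],degrees=True)
    a=np.radians(zang); z=np.array([np.cos(a),np.sin(a),0]); x=np.array([0,0,-1.]); y=np.cross(z,x)
    D=M.inv()*R.from_matrix(np.c_[x,y,z]); print('turn',np.round(D.as_rotvec(degrees=True),2),'shift',np.round(todo(p),2))
E
python3 -c "
from h import *
go((.6112,-.0421,.14),-161.65); go((*C,.13),168)
"
```

```text
turn [-0.    1.52  0.05] shift [-1.105e+01 -1.000e-02  3.000e-01]
turn [30.34  1.5  -0.35] shift [-10.06  -7.8   -0.4 ]
```

Request:
{"api": "servo_tool", "payload": {
  "deltas": [
    [[0,0,0],[-2,0,0.06],4],
    [[0,0,0],[-5,0,0.15],4],
    [[0,1.5,0],[-8.5,0,0.25],4],
    [[0,1.5,0],[-11,0,0.3],4],
    [[0,1.5,0],[-11,-2,0.2],4]
  ]
}}

```text
clock: 6.2
tool_pos: [0.6088, -0.0236, 0.1438]
orientation: [174.8, 89.6, 13.1]
force: [-0.9, 1.3, -0.8]
opening: 0.0398
```

```bash
python3 -c "
from h import *
st();go((*C,.13),168)
"
```

```text
t 6.2 p [ 0.6088 -0.0236  0.1438] zang -161.72 F [-0.9  1.3 -0.8] M [ 0.138 -0.066 -0.026] open 0.0398 j6 2.1 tiltx [ 0.007  0.002 -1.   ]
turn [30.28 -0.4   0.07] shift [ 1.37 -5.97 -0.3 ]
```

Request:
{"api": "servo_tool", "payload": {
  "deltas": [
    [[8,0,0],[0.3,-2,-0.1],4],
    [[16,0,0],[0.6,-4,-0.2],4],
    [[24,0,0],[1,-6,-0.3],4],
    [[30.3,0,0],[1.3,-6,-0.3],4],
    [[30.3,0,0],[1.3,-6,-0.3],4]
  ]
}}

```text
clock: 6.7
tool_pos: [0.5929, 0.035, 0.1304]
orientation: [-154.5, 89.6, 13.5]
force: [0.7, -0.3, 0.2]
opening: 0.0401
```

```bash
python3 -c "
from h import *
st();go((*C,.064),168)
snap('side','side3.png');snap('top','top3.png')
b=cv2.imread('pics/side3.png')[150:300,240:400]
cv2.imwrite('pics/c4.png',cv2.convertScaleAbs(cv2.resize(b,(640,600),interpolation=2),alpha=2.5))
"
```

```text
t 6.7 p [0.5929 0.035  0.1304] zang 167.95 F [ 0.7 -0.3  0.2] M [-0.004 -0.095 -0.034] open 0.0401 j6 -34.4 tiltx [ 0.007  0.002 -1.   ]
turn [-0.05 -0.36  0.17] shift [6.64 0.12 0.01]
```

View pics/c4.png

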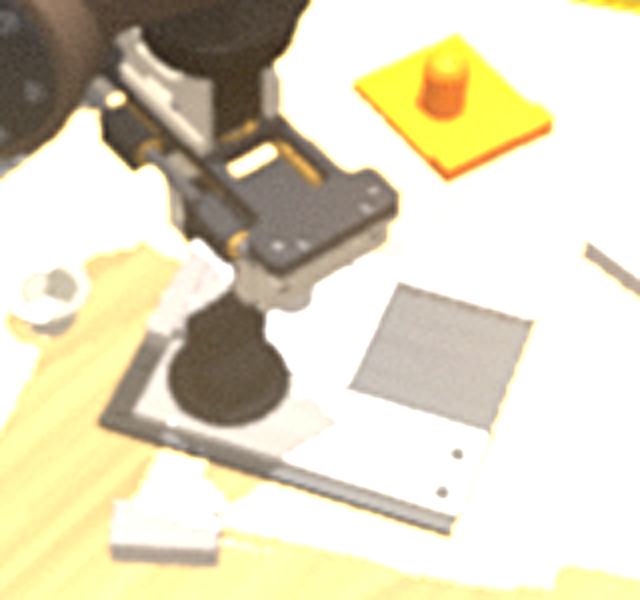

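Request:
{"api": "servo_tool", "payload": {
  "deltas": [
    [[0,-0.4,0],[2,0.1,0],4],
    [[0,-0.4,0],[4,0.1,0],4],
    [[0,-0.4,0],[5.5,0.1,0],4],
    [[0,-0.4,0],[6.4,0.1,0],4],
    [[0,-0.4,0],[6.4,0.1,0],4]
  ]
}}

```text
clock: 7.3
tool_pos: [0.5929, 0.0329, 0.0656]
orientation: [-41.5, 89.8, 126.7]
force: [-0.7, -0.6, 0.5]
opening: 0.0401
```

```bash
python3 -c "
from h import *
st();go((*C,.065),168)
"
```

```text
t 7.3 p [0.5929 0.0329 0.0656] zang 168.23 F [-0.7 -0.6  0.5] M [ 0.068 -0.035 -0.021] open 0.0401 j6 -33.5 tiltx [-0.002  0.002 -1.   ]
turn [0.23 0.12 0.11] shift [ 0.06 -0.11  0.01]
```

Close to a loose grip.

Request:
{"api": "servo_tool", "payload": {
  "deltas": [
    [[0,0,0],[0,-0.1,0],3],
    [[0,0,0],[0,-0.1,0],2.4],
    [[0,0,0],[0,-0.1,0],2.0],
    [[0,0,0],[0,-0.1,0],1.8],
    [[0,0,0],[0,-0.1,0],1.7]
  ]
}}

```text
clock: 7.8
tool_pos: [0.5933, 0.034, 0.066]
orientation: [-54.6, 89.8, 113.7]
force: [0.0, -0.2, -0.6]
opening: 0.0177
```

```bash
python3 -c "
from h import *
st();go((*C,.065),168)
"
```

```text
t 7.8 p [0.5933 0.034  0.066 ] zang 168.24 F [ 0.  -0.2 -0.6] M [ 0.037 -0.044 -0.006] open 0.0177 j6 -33.6 tiltx [-0.001  0.002 -1.   ]
turn [0.24 0.09 0.13] shift [0.1  0.01 0.03]
```

Request:
{"api": "servo_tool", "payload": {
  "deltas": [
    [[-3,0,0],[0,0,0],1.7],
    [[-6,0,0],[0,0,0],1.7],
    [[-9,0,0],[0,0,0],1.7],
    [[-12,0,0],[0,0,0],1.7],
    [[-15,0,0],[0,0,0],1.7]
  ]
}}

```text
clock: 8.3
tool_pos: [0.593, 0.034, 0.0661]
orientation: [-64.6, 89.8, 118.8]
force: [-1.8, 0.2, 0.1]
opening: 0.0172
```

```bash
python3 -c "
from h import *
st();go((*C,.066),168)
"
```

```text
t 8.3 p [0.593  0.034  0.0661] zang -176.63 F [-1.8  0.2  0.1] M [ 0.193  0.201 -0.032] open 0.0172 j6 -18.5 tiltx [-0.001  0.002 -1.   ]
turn [15.37  0.09  0.14] shift [ 0.01 -0.    0.  ]
```

Request:
{"api": "servo_tool", "payload": {
  "deltas": [
    [[-3,0,0],[0,0,0],1.7],
    [[-6,0,0],[0,0,0],1.7],
    [[-9,0,0],[0,0,0],1.7],
    [[-12,0,0],[0,0,0],1.7]
  ]
}}

```text
clock: 8.7
tool_pos: [0.5929, 0.034, 0.0664]
orientation: [-77.2, 89.8, 118.3]
force: [-1.2, 0.5, 1.5]
opening: 0.0166
```

```bash
python3 -c "
from h import *
st();go((*C,.066),168)
snap('side','side4.png')
"
```

```text
t 8.7 p [0.5929 0.034  0.0664] zang -164.5 F [-1.2  0.5  1.5] M [ 0.077  0.32  -0.024] open 0.0166 j6 -6.4 tiltx [-0.001  0.003 -1.   ]
turn [27.5   0.07  0.15] shift [ 0.04  0.   -0.01]
```

```bash
cat >> h.py <<'E'
def rim(s):
    g=cv2.GaussianBlur(np.array(s['image']).mean(2).astype(np.float32),(5,1),0); r=[]
    for u in range(289,305):
        c=g[244:262,u]; d=np.diff(c); i=int(np.argmax(d)); w=np.clip(d[max(0,i-2):i+3],0,None)
        r.append(244.5+(w*np.arange(max(0,i-2),max(0,i-2)+len(w))).sum()/w.sum())
    return round(float(np.median(r)),2),np.round(r[::3],1)
E
python3 -c "
from h import *
for i in (1,2,3,4): print(i,rim(load(f'side{i}.png')))
for z in (.0275,.029,.0215,.0175): print(z,proj(load('side1.png'),(*C,z)))
"
```

```text
1 (256.46, array([254.6, 255.7, 256.6, 257.6, 257.2, 256.2]))
2 (255.81, array([254.5, 255.6, 256.3, 256.3, 255.7, 254.7]))
3 (255.81, array([254.5, 255.6, 256.3, 256.3, 255.7, 254.7]))
4 (255.94, array([254.3, 255.2, 256. , 257.8, 255.9, 257.7]))
0.0275 [296.54374309 242.80304564]
0.029 [296.53150592 242.40120159]
0.0215 [296.59244373 244.40227761]
0.0175 [296.62469208 245.46124901]
```

Request:
{"api": "servo_tool", "payload": {
  "deltas": [
    [[-2.5,0,0],[0,0,0],1.7],
    [[-5,0,0],[0,0,0],1.7],
    [[-7.5,0,0],[0,0,0],1.7],
    [[-10,0,0],[0,0,0],1.7]
  ]
}}

```text
clock: 9.15
tool_pos: [0.5931, 0.034, 0.0668]
orientation: [-94.8, 89.8, 110.9]
force: [-1.3, -0.5, 4.5]
opening: 0.0168
```

```bash
cat >> h.py <<'E'
def chk(i):
    st();go((*C,.066),168); print(rim(snap('side',f'side{i}.png')))
E
python3 -c "
from h import *
chk(5)"
```

```text
t 9.15 p [0.5931 0.034  0.0668] zang -154.28 F [-1.3 -0.5  4.5] M [ 0.101  0.379 -0.004] open 0.0168 j6 3.8 tiltx [-0.001  0.002 -1.   ]
turn [37.72  0.04  0.15] shift [ 0.08 -0.    0.01]
(256.54, array([254.1, 255.5, 256. , 257.9, 257.1, 257.1]))
```

Request:
{"api": "servo_tool", "payload": {
  "deltas": [
    [[-2.5,0,0],[0.05,0,0],1.8],
    [[-5,0,0],[0.05,0,0],1.8],
    [[-7,0,0],[0.05,0,0],1.8]
  ]
}}

```text
clock: 9.5
tool_pos: [0.5932, 0.0341, 0.0666]
orientation: [-109.3, 89.8, 103.5]
force: [-0.6, 0.6, 2.5]
opening: 0.0177
```

```bash
python3 -c "
from h import *
chk(6)"
```

```text
t 9.5 p [0.5932 0.0341 0.0666] zang -147.13 F [-0.6  0.6  2.5] M [ 0.059  0.311 -0.022] open 0.0177 j6 11.0 tiltx [-0.001  0.003 -1.   ]
turn [4.487e+01 1.000e-02 1.600e-01] shift [ 0.06 -0.    0.02]
(255.88, array([254.1, 255.6, 255.8, 258. , 257. , 256. ]))
```

Request:
{"api": "servo_tool", "payload": {
  "deltas": [
    [[-2.5,0,0],[0.05,0,0],1.8],
    [[-5,0,0],[0.05,0,0],1.8],
    [[-7,0,0],[0.05,0,0],1.8]
  ]
}}

```text
clock: 9.85
tool_pos: [0.5933, 0.034, 0.0665]
orientation: [-125.4, 89.9, 94.5]
force: [-1.8, -0.8, 3.4]
opening: 0.018
```

```bash
python3 -c "
from h import *
chk(7)"
```

```text
t 9.85 p [0.5933 0.034  0.0665] zang -140.04 F [-1.8 -0.8  3.4] M [-0.106  0.332 -0.037] open 0.018 j6 18.1 tiltx [-0.     0.003 -1.   ]
turn [ 5.196e+01 -2.000e-02  1.500e-01] shift [ 0.05 -0.02  0.03]
(255.97, array([254.1, 255.1, 256. , 258. , 257. , 256. ]))
```

Request:
{"api": "servo_tool", "payload": {
  "deltas": [
    [[-2.5,0,0],[0.05,0,0],1.8],
    [[-5,0,0],[0.05,0,0],1.8],
    [[-7,0,0],[0.05,0,0],1.8]
  ]
}}

```text
clock: 10.2
tool_pos: [0.5933, 0.0341, 0.0658]
orientation: [-134.0, 89.8, 93.1]
force: [-0.6, -0.8, 0.5]
opening: 0.0182
```

```bash
python3 -c "
from h import *
chk(8)"
```

```text
t 10.2 p [0.5933 0.0341 0.0658] zang -132.98 F [-0.6 -0.8  0.5] M [-0.    -0.007 -0.021] open 0.0182 j6 25.1 tiltx [-0.     0.003 -1.   ]
turn [ 5.902e+01 -4.000e-02  1.600e-01] shift [-0.02 -0.02  0.03]
(256.14, array([254.7, 255.6, 256.2, 257.6, 258. , 255.1]))
```

```bash
python3 -c "
from h import *
snap('side','side9.png')
for i in (7,8,9): print(rim(load(f'side{i}.png')))
st()
L=[cv2.resize(cv2.imread(f'pics/side{i}.png')[215:270,270:320],(266,293),interpolation=cv2.INTER_NEAREST) for i in(2,7,9)]
cv2.imwrite('pics/c5.png',cv2.convertScaleAbs(np.hstack(L),alpha=3))"
```

```text
(255.97, array([254.1, 255.1, 256. , 258. , 257. , 256. ]))
(256.14, array([254.7, 255.6, 256.2, 257.6, 258. , 255.1]))
(257.26, array([255.5, 256.6, 257.4, 257.7, 257.6, 256.6]))
t 10.3 p [0.5933 0.0341 0.0658] zang -133.02 F [-0.4  0.1 -0.3] M [-0.037 -0.053  0.004] open 0.0183 j6 25.1 tiltx [-0.     0.003 -1.   ]
```

View pics/c5.png

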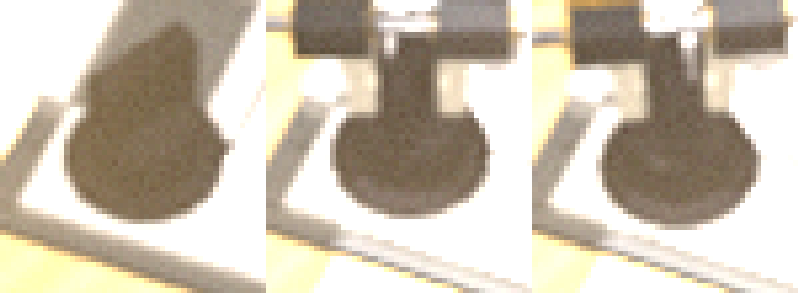

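Request:
{"api": "servo_tool", "payload": {
  "deltas": [
    [[6,0,0],[0.4,0,0],1.8],
    [[12,0,0],[0.8,0,0],1.8],
    [[18,0,0],[0.8,0,0],1.8],
    [[24,0,0],[0.8,0,0],1.8],
    [[30,0,0],[0.8,0,0],1.8]
  ]
}}

```text
clock: 10.8
tool_pos: [0.5933, 0.0341, 0.0577]
orientation: [-99.5, 89.8, 97.1]
force: [0.3, -0.0, -0.3]
opening: 0.0179
```

```bash
python3 -c "
from h import *
chk(10)"
```

```text
t 10.8 p [0.5933 0.0341 0.0577] zang -163.43 F [ 0.3 -0.  -0.3] M [ 0.021 -0.086 -0.014] open 0.0179 j6 -5.3 tiltx [-0.     0.003 -1.   ]
turn [2.857e+01 1.000e-02 1.500e-01] shift [-0.83 -0.    0.03]
(257.51, array([255.9, 257.1, 257.6, 257.9, 257.9, 257.2]))
```

Request:
{"api": "servo_tool", "payload": {
  "deltas": [
    [[5,0,0],[0,0,0],1.8],
    [[10,0,0],[0,0,0],1.8],
    [[15,0,0],[0,0,0],1.8],
    [[20,0,0],[0,0,0],1.8],
    [[25,0,0],[0,0,0],1.8]
  ]
}}

```text
clock: 11.35
tool_pos: [0.5932, 0.0341, 0.0576]
orientation: [-71.2, 89.8, 99.9]
force: [0.7, 0.1, -0.9]
opening: 0.0179
```

```bash
python3 -c "
from h import *
chk(11)"
```

```text
t 11.35 p [0.5932 0.0341 0.0576] zang 171.01 F [ 0.7  0.1 -0.9] M [ 0.051 -0.106  0.02 ] open 0.0179 j6 -30.9 tiltx [-0.     0.003 -1.   ]
turn [3.01 0.05 0.14] shift [-0.84  0.01  0.02]
(257.66, array([256.5, 257.3, 258. , 258.1, 257.8, 256.9]))
```

Request:
{"api": "servo_tool", "payload": {
  "deltas": [
    [[4,0,0],[0,0,0],1.8],
    [[8,0,0],[0,0,0],1.8],
    [[12,0,0],[0,0,0],1.8],
    [[16,0,0],[0,0,0],1.8]
  ]
}}

```text
clock: 11.8
tool_pos: [0.5931, 0.0341, 0.0575]
orientation: [-51.6, 89.8, 103.1]
force: [0.2, -0.1, -0.2]
opening: 0.0179
```

```bash
python3 -c "
from h import *
chk(12)"
```

```text
t 11.8 p [0.5931 0.0341 0.0575] zang 154.67 F [ 0.2 -0.1 -0.2] M [ 0.032 -0.048  0.04 ] open 0.0179 j6 -47.2 tiltx [-0.001  0.003 -1.   ]
turn [-13.33   0.08   0.13] shift [-0.85  0.01  0.01]
(257.69, array([256.4, 257.3, 258.2, 258.2, 257.8, 256.9]))
```

Request:
{"api": "servo_tool", "payload": {
  "deltas": [
    [[2,0,0],[0,0,0],1.8],
    [[4,0,0],[0,0,0],1.8],
    [[6,0,0],[0,0,0],1.8],
    [[8,0,0],[0,0,0],1.8]
  ]
}}

```text
clock: 12.25
tool_pos: [0.5931, 0.0341, 0.0575]
orientation: [-42.0, 89.8, 104.5]
force: [-1.2, -0.8, -1.0]
opening: 0.018
```

```bash
python3 -c "
from h import *
chk(13)"
```

```text
t 12.25 p [0.5931 0.0341 0.0575] zang 146.51 F [-1.2 -0.8 -1. ] M [ 0.082 -0.017  0.015] open 0.018 j6 -55.4 tiltx [-0.001  0.003 -1.   ]
turn [-21.49   0.09   0.12] shift [-0.85  0.01  0.01]
(257.91, array([256.3, 257.4, 258.1, 258.2, 257.9, 257.1]))
```

Request:
{"api": "servo_tool", "payload": {
  "deltas": [
    [[1.5,0,0],[0,0,0],1.8],
    [[3,0,0],[0,0,0],1.8],
    [[4.5,0,0],[0,0,0],1.8]
  ]
}}

```text
clock: 12.6
tool_pos: [0.593, 0.0341, 0.0574]
orientation: [-36.2, 89.8, 105.6]
force: [-0.1, 0.2, 0.5]
opening: 0.018
```

```bash
python3 -c "
from h import *
chk(14)"
```

```text
t 12.6 p [0.593  0.0341 0.0574] zang 141.82 F [-0.1  0.2  0.5] M [ 0.047 -0.064  0.038] open 0.018 j6 -60.1 tiltx [-0.001  0.003 -1.   ]
turn [-26.18   0.1    0.12] shift [-0.86  0.01  0.  ]
(258.08, array([256.4, 257.6, 258.1, 258.2, 258.1, 257. ]))
```

Request:
{"api": "servo_tool", "payload": {
  "deltas": [
    [[1.5,0,0],[0,0,0],1.8],
    [[3,0,0],[0,0,0],1.8]
  ]
}}

```text
clock: 12.85
tool_pos: [0.5931, 0.0341, 0.0574]
orientation: [-32.9, 89.8, 105.7]
force: [0.1, 0.1, 0.3]
opening: 0.018
```

```bash
python3 -c "
from h import *
st()"
```

```text
t 12.85 p [0.5931 0.0341 0.0574] zang 138.6 F [0.1 0.1 0.3] M [ 0.014 -0.104  0.022] open 0.018 j6 -63.3 tiltx [-0.001  0.003 -1.   ]
```

Request:
{"api": "servo_tool", "payload": {
  "deltas": [
    [[1.5,0,0],[0,0,0],1.8],
    [[3,0,0],[0,0,0],1.8]
  ]
}}

```text
clock: 13.05
tool_pos: [0.5929, 0.034, 0.0574]
orientation: [-23.1, 89.8, 112.4]
force: [-0.9, 0.1, -0.5]
opening: 0.018
```

```bash
python3 -c "
from h import *
chk(15)"
```

```text
t 13.05 p [0.5929 0.034  0.0574] zang 135.47 F [-0.9  0.1 -0.5] M [0.029 0.05  0.009] open 0.018 j6 -66.4 tiltx [-0.001  0.003 -1.   ]
turn [-32.53   0.13   0.1 ] shift [-0.86 -0.   -0.01]
(258.06, array([256.5, 257.8, 258.1, 258.1, 258. , 256.8]))
```

Request:
{"api": "servo_tool", "payload": {
  "deltas": [
    [[1.5,0,0],[0,0,0],1.8],
    [[3,0,0],[0,0,0],1.8]
  ]
}}

```text
clock: 13.3
tool_pos: [0.5927, 0.034, 0.0573]
orientation: [-13.9, 89.8, 118.3]
force: [-1.1, 0.3, -0.5]
opening: 0.0181
```

```bash
python3 -c "
from h import *
st()"
```

```text
t 13.3 p [0.5927 0.034  0.0573] zang 132.25 F [-1.1  0.3 -0.5] M [0.124 0.219 0.018] open 0.0181 j6 -69.6 tiltx [-0.001  0.003 -1.   ]
```

Request:
{"api": "servo_tool", "payload": {
  "deltas": [
    [[1,0,0],[0,0,0],1.8],
    [[2,0,0],[0,0,0],1.8]
  ]
}}

```text
clock: 13.5
tool_pos: [0.5926, 0.034, 0.0573]
orientation: [-7.1, 89.8, 123.1]
force: [-2.6, 0.4, 0.3]
opening: 0.0181
```

```bash
python3 -c "
from h import *
chk(16)"
```

```text
t 13.5 p [0.5926 0.034  0.0573] zang 130.17 F [-2.6  0.4  0.3] M [0.135 0.283 0.164] open 0.0181 j6 -71.7 tiltx [-0.002  0.002 -1.   ]
turn [-37.83   0.16   0.08] shift [-0.87 -0.03 -0.02]
(258.3, array([256.4, 258.5, 258.4, 258.4, 258.2, 257.5]))
```

Request:
{"api": "servo_tool", "payload": {
  "deltas": [
    [[0.6,0,0],[0,0,0],1.8]
  ]
}}

```text
clock: 13.65
tool_pos: [0.5925, 0.034, 0.0573]
orientation: [-4.3, 89.8, 125.2]
force: [-1.4, 0.4, 0.4]
opening: 0.0181
```

```bash
python3 -c "
from h import *
st()"
```

```text
t 13.65 p [0.5925 0.034  0.0573] zang 129.51 F [-1.4  0.4  0.4] M [0.254 0.299 0.249] open 0.0181 j6 -72.4 tiltx [-0.002  0.002 -1.   ]
```

Request:
{"api": "servo_tool", "payload": {
  "deltas": [
    [[-3,0,0],[0,0,0],1.8],
    [[-6,0,0],[0,0,0],1.9],
    [[-6,0,0],[0,0,0],3],
    [[-6,0,0],[0,0,0],4],
    [[-6,0,0],[0,0,0],4]
  ]
}}

```text
clock: 14.15
tool_pos: [0.5927, 0.034, 0.0573]
orientation: [-14.2, 89.8, 121.3]
force: [-0.1, -0.2, 0.1]
opening: 0.0367
```

Request:
{"api": "servo_tool", "payload": {
  "deltas": [
    [[0,0,0],[-1,0,0],4],
    [[0,0,0],[-3,0,0],4],
    [[0,0,0],[-6,0,0],4],
    [[0,0,0],[-9,0,0],4],
    [[0,0,0],[-12,0,0],4]
  ]
}}

```text
clock: 14.65
tool_pos: [0.5928, 0.0336, 0.1794]
orientation: [-26.9, 89.8, 108.5]
force: [0.3, -0.2, -0.2]
opening: 0.0401
```

Request:
{"api": "servo_tool", "payload": {
  "deltas": [
    [[0,0,0],[-3,0,0],4],
    [[0,0,0],[-6,0,0],4],
    [[0,0,0],[-6,0,0],4]
  ]
}}

```text
clock: 14.95
tool_pos: [0.5952, 0.0337, 0.2454]
orientation: [-106.9, 89.5, 28.5]
force: [-0.4, -0.5, -0.1]
opening: 0.0402
```

```bash
python3 -c "
from h import *
chk(17)
go((.45,.36,.24),129)"
```

```text
t 14.95 p [0.5952 0.0337 0.2454] zang 135.41 F [-0.4 -0.5 -0.1] M [ 0.061 -0.118 -0.003] open 0.0402 j6 -66.5 tiltx [ 0.008  0.004 -1.   ]
turn [-32.59  -0.28   0.43] shift [17.94  0.28  0.22]
(258.28, array([256.4, 257.9, 258.4, 258.5, 258.3, 257.6]))
turn [6.39 0.01 0.35] shift [  0.34 -13.11  33.16]
```

Request:
{"api": "servo_tool", "payload": {
  "deltas": [
    [[0,0,0],[0,-1.7,4.4],4],
    [[0,0,0],[0,-3.4,8.8],4],
    [[0,0,0],[0,-5.1,13.2],4],
    [[0,0,0],[0,-6.8,17.6],4],
    [[0,0,0],[0,-8.5,22],4]
  ]
}}

```text
clock: 15.5
tool_pos: [0.4956, 0.2499, 0.2428]
orientation: [-90.5, 89.7, 44.8]
force: [1.0, 0.8, 0.3]
opening: 0.0401
```

Request:
{"api": "servo_tool", "payload": {
  "deltas": [
    [[0,0,0],[0,-1.7,4.4],4],
    [[0,0,0],[0,-3.4,8.8],4],
    [[0,0,0],[0,-3.4,8.8],4]
  ]
}}

```text
clock: 15.8
tool_pos: [0.4547, 0.3399, 0.2421]
orientation: [-85.3, 89.7, 50.3]
force: [0.2, -0.9, -0.6]
opening: 0.0398
```

```bash
python3 -c "
from h import *
st()
t=snap('top','topF.png');s=snap('side','sideF.png'); print(rim(s))
a=cv2.imread('pics/topF.png')[170:310,250:390]; b=cv2.imread('pics/sideF.png')[190:290,260:390]
cv2.imwrite('pics/c6.png',cv2.convertScaleAbs(np.hstack([cv2.resize(x,(400,400),interpolation=2) for x in(a,b)]),alpha=2))
for z in(.0175,.0215): print(proj(s,(*C,z)))"
```

```text
t 15.8 p [0.4547 0.3399 0.2421] zang 135.57 F [ 0.2 -0.9 -0.6] M [ 0.005 -0.064  0.035] open 0.0398 j6 -101.0 tiltx [ 0.003  0.003 -1.   ]
(246.85, array([254. , 247.4, 245.7, 244.5, 246.1, 246.1]))
[296.62469208 245.46124901]
[296.59244373 244.40227761]
```

View pics/c6.png

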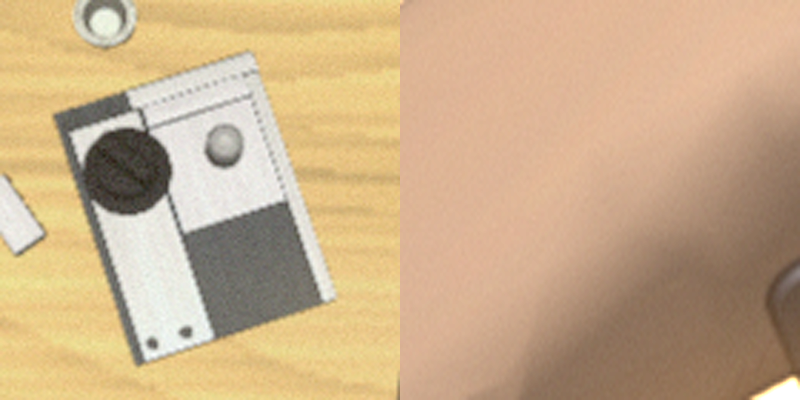

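```bash
python3 -c "
from h import *
print(ctrl.close_job())"
```

```text
the job is handed in; nothing more can be done
None
```

The die is home against the stop, the knob is threaded fully home with its rim over the die's foot, and the job is handed in at about 16 s on the clock.

- **Die:** I gripped it by the post and slid it about 60 mm, until it stopped moving while the push rose to about 20 N. It was then released, and the last top picture shows it against the stop.
- **Finding the thread:** With a loose grip I eased the knob backwards. After about 59° of hand turn, including play, the load vanished and the side picture showed the rim had dropped.
- **Tightening:** I turned it forwards to a solid stop at about 97° of hand turn. Allowing for play, that is roughly 85° of knob turn, within the 70 to 100° expected. The twist I read at the stop peaked at 0.25 N m, below the 0.3 N m limit.
- **Last checks:** The rim moved about 1.1 pixels between the click and home, which matches the expected 4 mm. From unstarted to home it moved about 2.2 pixels against about 2.7 predicted, which is within the measuring noise. The hand was clear, touching nothing, and I touched none of the other things on the bench.
- **Check that failed:** The last side picture was blocked by the arm, so the final rim height comes from the side picture taken just after lifting off.

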